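Seat the loaded microtube head in the touch-run vortex mixer and hold it pressed

TASK

Mix the sample tubes: lift the loaded microtube head out of the tube rack and lower its keyed stem into the hub of the vortex mixer, turning it until the two keys slip into the keyways and the head sits fully home on the hub. The mixer only runs while it is pressed, so keep pushing the head down until the hub has sunk well past half of its spring travel, and finish like that: do not let go, but stay with the head in the gripper, held upright and pressed down. Leave the two tubes in the rack, the wash bottle and the slide box undisturbed.

Things in the scene. Friction and masses are not known exactly. Their poses are not given: they have to be found in the camera images.
- head_mid (a point): Centre of the block of the microtube head, the loose thing to pick up, standing upright over one end of the rack: a grey plastic block 90 long (its x), 34 wide (y), 28 high; small capped tubes stand 6 mm out of its top at both ends, the middle 20 mm is free. z up. 0.14 to 0.23 kg. Grip it across the 34 mm.
- head_seat (a point): Centre of the underside of the round collar (48 diameter, 6 thick, on a 26 mm neck 12 high) under the block, 32 mm below the block's centre, same axes: it comes to rest on the hub. A steel stem, 12 diameter, runs 22 mm down from here, the last 5 mm tapering to 6. Two keys 5 wide stand out of it along x and -x, 26 across, from here to 14 mm down; the bare nose enters first.
- rack: White plastic rack for 50 ml tubes, fixed on the bench: 196 long (its x) x 82 wide x 80 high, 5 x 2 square openings of 32 mm at 38 pitch; origin at the centre of its underside, z up. The head's stem hangs in the corner opening at x +76, y +19 mm, its collar on the rack's top. Two loose tubes stand towards the -x end and rise 43 mm above the top.
- mixer: Vortex mixer, fixed on the bench: white casing 150 x 120 mm, top deck 112 mm high, controls on a slope at its -x side. Origin under the hub axis at bench height, z up. The hub stands out of a black rubber boot on the deck, its top 38 mm above the deck.
- hub_mouth (a point): Centre of the top face of the mixer's hub, an aluminium disc of 48 diameter, 150 mm above the bench when not pressed; it turns and sinks with the hub. A hole 15 across and 26 deep takes the stem; two keyways 8.5 wide run from it along x and -x to 30 across: from above, one dark slot. Either way round fits. Keys not in line stand on this face and leave the collar 14 mm above it.
- hub (a joint): Angle of the hub about the vertical in the mixer, rad, counter-clockwise from above; 0 = slot along the mixer's x. It turns stiffly (0.15 N m) within 1.2 rad either way and stays where it is left.
- touch (a joint): How far the hub is pressed down, m: 0 = up, 0.008 = the stop; the mixer runs beyond 0.004. Sprung: it takes about 6 N to start it down and 12 N at the stop (the head's own weight included), and it comes up when released.
- tube_a: Bystander: 50 ml tube with orange screw cap, 113 long, 28 diameter, cap 34, standing loose in the rack; origin at its foot.
- tube_b: Bystander: a second such tube in the rack; origin at its foot.
- wash_bottle: Bystander: white wash bottle with red cap and bent spout, 74 diameter, 218 high; origin under its centre.
- slide_box: Bystander: cardboard box of microscope slides, 103 x 85 x 53; origin under its centre.
Things that resemble listed ones, but are neither listed nor needed, are in the scene too. Leave any orange or red look-alike of the part that bears head_mid alone.

How it is judged (in metres and radians):
On the way, in this order (a step that is already met when the one before it is completed fails the run):
1. the gripper has lifted the head clear of the rack (height (world z) of head_seat above 0.105 m and contact force between the fingers and head above 1 N), for 0.1 s.
2. the keys have slipped home and the collar sits on the hub (z of head_seat in the frame of hub_mouth below 0.003 m and horizontal distance between head_seat and hub_mouth below 0.005 m and angle between the x axis of head and the x axis of hub_mouth, either way round below 0.25 rad), for 0.2 s.
At the end, for the whole second after the job is handed in: Collar on the hub within 3 mm, on its axis within 5 mm, keys in line within 0.25 rad, upright within 0.1 rad, at rest; the gripper still round the block (grasp point within 32 mm of its centre, over 2 N) and the hub pressed down over 4 of its 8 mm (all of step 2 and angle between head's own z axis and vertical below 0.1 rad and value of joint touch above 0.004 m and contact force between the fingers and head above 2 N and linear speed of head below 0.02 m/s and distance between the grasp point and head_mid below 0.032 m); the arm keeps its last pose, push and grip.
It fails at once if a tube in the rack was disturbed (distance of any of tube_a, tube_b from where it was at the start of the episode above 0.02 m).
It fails at once if the wash bottle or the slide box was disturbed (distance of any of wash_bottle, slide_box from where it was at the start of the episode above 0.025 m).
It also fails if it takes over 40 s, if anything falls off the work surface, if the arm or the gripper's body presses on something with over 40 N, if the wrist force passes 120 N, or if a joint passes its speed limit or range.

ROBOT

A 6-joint arm with a two-finger parallel gripper is mounted at the origin on the work surface. World frame = base frame: x ahead of the robot, y to its left, z up, the work surface at z = 0. Lengths are in mm, angles in rad, forces in N, time in s.
With the tool pointing down it reaches from about 300 to 950 mm from the base axis. Payload 3.1 kg.
Tool frame: the origin (TCP) lies midway between the tips of the shut fingers; the grasp point (between the pads) lies 19 mm behind it; z points along the fingers, y is the direction in which the jaws open and shut (so a half turn about z gives the same grasp; the last joint's range is limited). The gripper opens to 85 mm and grips with 20 to 120 N. Pads are 22 mm wide; open, the fingers measure 114 mm over their backs; the gripper's body (76 mm by 85 mm) begins 54 mm behind the grasp point. The pads swing forward as they close: fully open they stand 13 mm farther back than shut.
Start: joints at [-1.312, 0.308, 1.634, -0, 1.2, -0.07], TCP at [201.791, -591.534, 203.372] pointing down, gripper open.
Joint ranges: [-3.06, 3.06], [-0.79, 1.96], [0.05, 2.63], [-1.19, 4.34], [0.05, 2.64], [-2.94, 2.94]. Speed limits (rad/s): [2.79, 2.79, 3.14, 3.14, 3.14, 3.14].

INTERFACE

Orientations are given as a rotation vector (axis times angle).
In Python, from plant import read_state, snapshot, robot, search_frame, masks_of gives the robot as it stands. The module is installed in compiled form; this text tells all that it offers.
- The arm moves only by the shell command python3 -m handwheel 'ROWS' [OPENING] [FORCE]. ROWS is JSON, one flat list of numbers, 6 for each row, row after row: the shift along the tool's x, y, z scaled (see below), then the turn, a rotation vector about the tool's x, y, z scaled (see below). A call has 1 to 5 rows; each row is the pose to reach, as a shift and turn from the pose commanded when the call began, along the tool's axes at that moment; what a row does not reach only later rows make up. The controller multiplies each number of a shift by 0.5 m and each number of a turn by 90 degrees. A row lasts 1/8 s, in which the tool goes at most 62.5 mm and 10.7 degrees, less where a joint would pass 70% of its speed; a pose out of reach is approached as far as the arm can. A call with a number of a shift or a turn outside -1 to 1 is refused whole. A call with a gripper value outside its range is refused whole. OPENING is the opening, from 0 (shut) to 1 (fully open), set as the call begins (- or left out, the last holds). The fingers move at their own pace and stop on an object; FORCE is the grip in N (left out, the last holds). Time passes only in rows, so rows that repeat a pose let the fingers close. It gives the time, the measured TCP pose, the force and the opening at its end, in the units of the state.
- read_state(): the state, without advancing time (a new reading comes with each control period).
- snapshot(name): name is "scene" or "side" or "wrist"; returns a dict with "pixels" (384x512x3 uint8, blue, green, red), "camera_matrix" (3x3 intrinsics, pixels), "R" (3x3) and "t" (3): a world point X has camera coordinates R X + t; the wrist camera has in their place "T_tool_cam" (4x4, takes a point from camera to tool coordinates, whose origin is the TCP and whose axes are the flange's). Camera axes: x right, y down, z forward; pixel columns grow to the right and rows downward; lengths in mm; the calibration is good to about 2 mm. A picture is of the moment at which its call begins: read the wrist's pose just before it. There is no depth.
- robot.finish_job(): hands the job in, once; it reports no verdict.
Trained networks look in a picture, given as the dict that the camera call returned (one of the last four; its "shot" number tells which), for a name from the list of things; names that differ only in an ending like _2 or _b are one class to them, and where a whole thing is asked for, a point or a joint stands for the part that bears it (a point fixed in the world has none). Each returns a list of dicts, best first, with "conf" (0 to 1); they miss things now and then, are a little off and sometimes report something else, mostly with a low value. They report only what shows in the picture. A call takes as long as a camera call. They do not tell look-alikes from the thing itself.
- search_frame(thing, picture): "extent" ([centre column, centre row, width, height] as shares, 0 to 1, of the picture: columns of its width, rows of its height, round what is visible of it).
- masks_of(thing, picture): "pixels" (384x512 bool, what is visible of it) and "extent" ([centre column, centre row, width, height] as shares, 0 to 1, of the picture: columns of its width, rows of its height, round what is visible of it).
The state is a dict: "clock": time; "q": joint angles; "dq": joint speeds; "effort": joint torques, N m; "eef_pos": TCP position; "eef_rot": TCP orientation; "force": force on the tool from outside, world axes, zero at the start; "wrist_torque": the same for the moment, N m; "grip_width": finger opening in mm.
Only numpy, scipy, OpenCV 4.12 (cv2) and the standard library are available. Lean on these libraries where they do the work, as an engineer would, in place of code of your own. Each camera call takes 0.05 s, during which the arm holds its last target. There are 200 camera calls.

## Working session

There is one attempt and no reset: what is moved stays moved. The work goes in short steps, Python scripts to look and compute and a shell command to move; the robot and the scene stay as the last step left them, time stands still between calls to the robot, and variables do not carry over. Pictures are saved under pics/ and viewed, about 8 in all and at most 12, crops included, and the job is handed in when it is done.

```bash
mkdir -p pics; ls
cat > h.py <<'E'
import numpy as np, cv2
from plant import read_state, snapshot, robot, search_frame, masks_of
from scipy.spatial.transform import Rotation as Rn
def cam(s,st=None):
    K=np.array(s["camera_matrix"])
    if "R" in s: return K,np.array(s["R"]),np.array(s["t"]).ravel()
    T=np.array(s["T_tool_cam"]); Rw=Rn.from_rotvec(st["eef_rot"]).as_matrix()
    Rc=Rw@T[:3,:3]; c=Rw@T[:3,3]+np.array(st["eef_pos"])
    return K,Rc.T,-Rc.T@c
def onplane(c,u,v,z):
    K,R,t=c; d=R.T@np.linalg.solve(K,[u,v,1]); o=-R.T@t
    return o+d*(z-o[2])/d[2]
def proj(c,X):
    K,R,t=c; p=K@(R@np.array(X,float)+t); return p[:2]/p[2]
E
python3 - <<'E'
from h import *
st=read_state(); print(st)
ims=[]
for n in("scene","side"):
    s=snapshot(n); c=cam(s); print(n,-c[1].T@c[2])
    ims.append(s["pixels"])
    for th in("head_mid","rack","mixer","hub_mouth","wash_bottle","slide_box","tube_a"):
        for r in search_frame(th,s)[:3]:
            e=np.array(r["extent"])*[512,384,512,384]; print(th,round(r["conf"],2),e.round(0))
cv2.imwrite("pics/a.png",ims[0]);cv2.imwrite("pics/b.png",ims[1])
E
```

```text
pics
{'clock': 0.0, 'q': array([-1.31169986e+00,  3.09029648e-01,  1.63519251e+00,  4.57151466e-05,
        1.19968585e+00, -6.97102164e-02]), 'dq': array([-0.00112311,  0.00015116,  0.00195932,  0.00104821, -0.00039931,
       -0.00074621]), 'effort': array([ 9.23852822e-04, -4.15254629e+01, -2.76665157e+01,  6.24610379e-05,
        1.01717818e-02, -7.89334038e-07]), 'eef_pos': array([ 201.57588859, -590.6660911 ,  202.12896211]), 'eef_rot': array([-3.09695838e+00, -5.13761178e-01,  2.77084587e-04]), 'force': array([-0.41212055,  0.2814449 , -0.64666893]), 'wrist_torque': array([ 0.0262977 , -0.00496879,  0.02800318]), 'grip_width': 85.4415842705748}
scene [1131.16190863 -675.36519291  735.38342481]
head_mid 0.8 [213. 298.  32.  36.]
head_mid 0.7 [274. 261.  29.  27.]
head_mid 0.68 [261. 222.  28.  28.]
rack 0.62 [201. 234.  65.  66.]
mixer 0.67 [300. 173.  51.  48.]
hub_mouth 0.53 [302. 152.  13.   9.]
wash_bottle 0.63 [300. 153.  17.  12.]
wash_bottle 0.58 [354. 132.  39.  57.]
slide_box 0.6 [ 99. 299.  60.  55.]
slide_box 0.27 [301. 151.  16.  19.]
tube_a 0.72 [180. 210.  19.  32.]
tube_a 0.68 [197. 213.  11.  36.]
side [392.94451139 845.31993063 886.1995158 ]
head_mid 0.92 [226. 182.  24.  17.]
head_mid 0.76 [242. 157.  14.  20.]
head_mid 0.74 [267. 161.  25.  19.]
rack 0.83 [290. 177.  62.  38.]
mixer 0.83 [268. 263.  66.  72.]
hub_mouth 0.54 [265. 244.  18.  21.]
slide_box 0.57 [293. 132.  34.  24.]
tube_a 0.66 [298. 168.  11.  16.]
tube_a 0.45 [312. 170.   7.  25.]
```

Run:
```python
import cv2,numpy as np
a=cv2.imread("pics/a.png")[110:340,60:400];b=cv2.imread("pics/b.png")[110:320,180:350]
a=cv2.resize(a,None,fx=1.4,fy=1.4,interpolation=3);b=cv2.resize(b,(310,383),interpolation=3)
h=max(a.shape[0],b.shape[0]);p=lambda x:cv2.copyMakeBorder(x,0,h-x.shape[0],0,0,0)
cv2.imwrite("pics/c.png",np.hstack([p(a),p(b)]))
```

```text
(no output)
```

View pics/c.png

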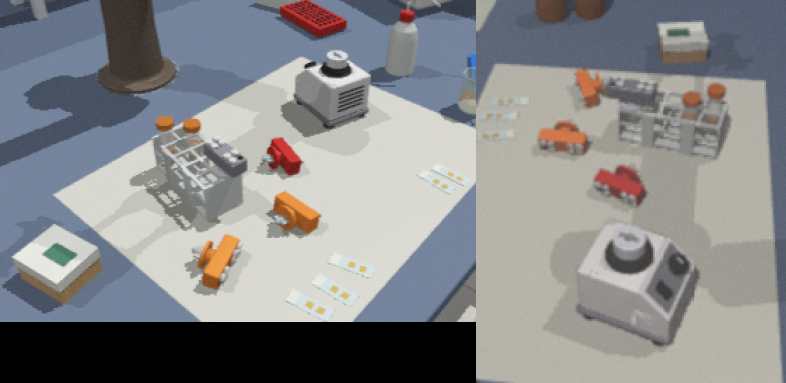

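The view shows the grey head on the right end of the rack (scene px about 221,221; side px about 267,161), two orange look-alikes and one red one, and the mixer hub (scene 301,150; side 265,240). The wash bottle stands behind the mixer and the slide box is on the other side of the rack.

Run:
```python
from h import *
S=snapshot("scene");D=snapshot("side");cs,cd=cam(S),cam(D)
def mk(th,s,near):
    r=min(masks_of(th,s),key=lambda r:np.hypot(*(np.array(r["extent"][:2])*[512,384]-near)))
    m=r["pixels"].astype(np.uint8); v,u=np.nonzero(m); return (u.mean(),v.mean()),m,r["conf"]
for th,a,b,z in(("head_mid",(221,221),(267,161),112),("hub_mouth",(301,150),(265,240),150),("rack",(201,234),(290,177),40),("slide_box",(99,299),(293,132),26),("wash_bottle",(354,132),(300,100),100)):
    for s,c,p in((S,cs,a),(D,cd,b)):
        try:
            u,m,cf=mk(th,s,p); print(th,cf,np.round(u),"z plane:",onplane(c,*u,z).round(0))
            if th=="head_mid": print(cv2.minAreaRect(cv2.findNonZero(m)))
        except Exception as e: print(th,e)
print("tubes caps");
for r in search_frame("tube_a",D)+search_frame("tube_b",S): print(r["conf"],np.array(r["extent"])*[512,384,512,384])
# rack top corners / tube caps, by scene+side view
print(onplane(cs,178,199,122),onplane(cs,197,200,122))
```

```text
head_mid 0.91 [262. 221.] z plane: [610. -95. 112.]
((262.25, 222.25001525878906), (28.991378784179688, 21.21320343017578), 45.0)
head_mid 0.47 [265. 159.] z plane: [ 534. -171.  112.]
((264.3341369628906, 160.60731506347656), (27.308626174926758, 18.92746353149414), 12.094757080078125)
hub_mouth 0.55 [301. 152.] z plane: [496. 205. 150.]
hub_mouth 0.69 [264. 242.] z plane: [479. 226. 150.]
rack 0.75 [201. 236.] z plane: [ 473. -188.   40.]
rack 0.88 [288. 179.] z plane: [ 449. -164.   40.]
slide_box 0.62 [102. 298.] z plane: [ 460. -474.   26.]
slide_box 0.58 [293. 133.] z plane: [ 457. -483.   26.]
wash_bottle 0.65 [349. 140.] z plane: [508. 473. 100.]
wash_bottle 0.81 [241. 357.] z plane: [490. 503. 100.]
tubes caps
0.46 [312.9344 167.8848   8.704   23.616 ]
0.46 [266.24   158.9376  25.4976  21.0816]
0.76 [179.7632 208.896   17.7152  31.6032]
0.76 [197.2224 211.2384  10.5984  31.104 ]
[ 388.88402311 -188.64846991  122.        ] [ 429.33660422 -156.46448794  122.        ]
```

```bash
cat >> h.py <<'E'
def pose(st): return np.array(st["eef_pos"]),Rn.from_rotvec(st["eef_rot"])
def rows(p,yaw=None):
    """row numbers to reach world p (mm) pointing down, tool y at world angle yaw (mod pi)"""
    st=read_state();p0,R0=pose(st);y=R0.as_matrix()[:,1]
    cur=np.arctan2(y[1],y[0])
    d=0 if yaw is None else (yaw-cur+np.pi/2)%np.pi-np.pi/2
    Z=cur+d; Y=np.array([np.cos(Z),np.sin(Z),0]);z=np.array([0,0,-1.]);X=np.cross(Y,z)
    R1=Rn.from_matrix(np.c_[X,Y,z])
    return np.r_[R0.inv().apply(np.array(p)-p0)/500,(R0.inv()*R1).as_rotvec()/(np.pi/2)].round(4).tolist(),"dyaw %.1f q6 %.2f clk %.2f"%(np.degrees(d),st["q"][5],st["clock"])
E
python3 - <<'E'
from h import *
print(rows([350,-420,300],np.pi/2),rows([520,-190,330],np.pi/2))
s=snapshot("wrist");print(s["T_tool_cam"],s["camera_matrix"])
S=snapshot("scene");print(onplane(cam(S),221,219,126))
E
```

```text
([0.3913, -0.229, -0.1932, 0.0, -0.0, 0.2093], 'dyaw -18.8 q6 -0.07 clk 1.50') ([0.8616, -0.5546, -0.2532, 0.0, -0.0, 0.2093], 'dyaw -18.8 q6 -0.07 clk 1.50')
[[ 9.47463040e-06 -9.49545398e-01 -3.13629616e-01  8.14385942e+01]
 [ 9.99999985e-01  6.30525536e-05 -1.60688370e-04 -3.27500754e-01]
 [ 1.72356051e-04 -3.13629610e-01  9.49545385e-01 -1.70562434e+02]
 [ 0.00000000e+00  0.00000000e+00  0.00000000e+00  1.00000000e+00]] [[303.15514124   0.         255.54142684]
 [  0.         303.15514124 192.1709299 ]
 [  0.           0.           1.        ]]
[ 540.37106043 -171.15958156  126.        ]
```

```bash
python3 -m handwheel '[0.2,-0.1,-0.2,0,0,0.1, 0.4,-0.23,-0.22,0,0,0.2, 0.4,-0.23,-0.22,0,0,0.2, 0.84,-0.55,-0.2,0,0,0.209, 0.84,-0.55,-0.2,0,0,0.209]' 1; python3 -m handwheel '[0,0,0,0,0,0]'; python3 -c "
from h import *
print(rows([520,-180,300],np.pi/2))"
```

```text
clock: 2.22
eef_pos: [385.4, -367.0, 294.8]
eef_rot: [3.14, -0.0, 0.002]
force: [1.9, -0.8, -0.4]
grip_width: 85.2
clock: 2.35
eef_pos: [386.6, -365.0, 294.7]
eef_rot: [-3.141, -0.011, -0.002]
force: [-0.2, -0.1, -0.6]
grip_width: 85.3
([0.2694, -0.3683, -0.0102, -0.0001, -0.0009, 0.0043], 'dyaw -0.4 q6 0.72 clk 2.35')
```

```bash
python3 -m handwheel '[0.26,-0.36,-0.01,0,0,0, 0.26,-0.36,-0.01,0,0,0, 0.26,-0.36,-0.01,0,0,0, 0.26,-0.36,-0.01,0,0,0, 0.26,-0.36,-0.01,0,0,0]'; python3 -m handwheel '[0,0,0,0,0,0]'
python3 - <<'E'
from h import *
st=read_state();s=snapshot("wrist");c=cam(s,st)
cv2.imwrite("pics/w1.png",s["pixels"])
np.savez("w1.npz",K=c[0],R=c[1],t=c[2])
for r in masks_of("head_mid",s): 
    v,u=np.nonzero(r["pixels"]);print(r["conf"],u.mean(),v.mean(),onplane(c,u.mean(),v.mean(),119).round(),cv2.minAreaRect(cv2.findNonZero(r["pixels"].astype(np.uint8))))
E
```

```text
clock: 2.98
eef_pos: [515.0, -187.5, 298.9]
eef_rot: [3.141, 0.005, 0.0]
force: [-0.4, -0.5, 0.1]
grip_width: 85.3
clock: 3.1
eef_pos: [513.5, -189.5, 298.7]
eef_rot: [3.141, -0.0, -0.002]
force: [-0.8, 0.3, -0.1]
grip_width: 85.4
0.78 238.06997558991048 145.513425549227 [ 536. -169.  119.] ((239.5, 146.0), (80.0, 37.0), 90.0)
0.69 133.18578801111553 137.1810242159587 [545. -49. 119.] ((138.51097106933594, 138.30535888671875), (55.13683319091797, 66.07527160644531), 11.9761323928833)
0.69 327.9708284714119 56.376896149358224 [ 630. -266.  119.] ((325.28448486328125, 50.83619689941406), (61.057491302490234, 69.5924072265625), 23.198591232299805)
0.6 202.04653567735264 40.0213719407101 [ 646. -133.  119.] ((208.5, 39.5), (77.0, 57.0), 90.0)
```

View pics/w1.png

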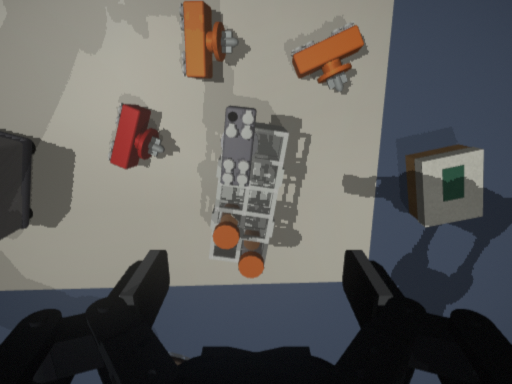

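The grey head's top runs from about (224,106) to (252,188) px, nearly vertical in the picture. The tube caps are at (226,235) and (251,263), well clear of the jaws. Next a closer look directly above.

```bash
python3 -m handwheel '[0.02,-0.035,0.14,0,0,0, 0.02,-0.035,0.14,0,0,0, 0.02,-0.035,0.14,0,0,0]'
python3 - <<'E'
from h import *
st=read_state();s=snapshot("wrist");c=cam(s,st);np.savez("w2.npz",K=c[0],R=c[1],t=c[2]);print(st["eef_pos"])
cv2.imwrite("pics/w2.png",s["pixels"])
r=masks_of("head_mid",s)[0];v,u=np.nonzero(r["pixels"]);print(r["conf"],u.mean(),v.mean(),cv2.minAreaRect(cv2.findNonZero(r["pixels"].astype(np.uint8))))
x,y=int(u.mean()),int(v.mean());x0,y0=max(x-75,0),max(y-75,0);print(x0,y0)
cv2.imwrite("pics/w2c.png",cv2.resize(s["pixels"][y0:y0+150,x0:x0+150],None,fx=4,fy=4,interpolation=3))
E
```

```text
clock: 3.58
eef_pos: [523.3, -171.5, 228.6]
eef_rot: [-3.141, 0.0, 0.003]
force: [0.4, 0.4, 0.7]
grip_width: 85.2
[ 523.28150636 -171.46060173  228.64856164]
0.92 252.93203058623618 167.41433021806853 ((252.16925048828125, 168.64617919921875), (44.40443420410156, 97.24323272705078), 7.125016689300537)
177 92
```

View pics/w2c.png

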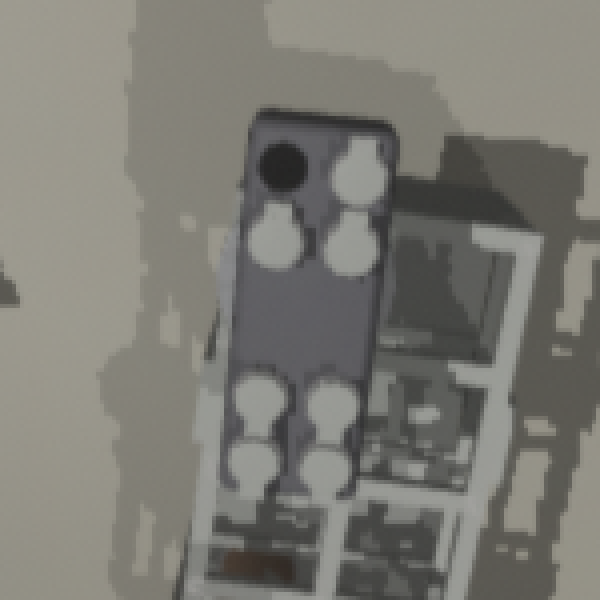

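The top-face corners show in the crop at (250,122), (395,135), (356,495) and (222,487).

Run:
```python
from h import *
d=np.load("w2.npz");c=(d["K"],d["R"],d["t"])
P=[onplane(c,177+u/4,92+v/4,126) for u,v in((250,122),(395,135),(356,495),(222,487))]
P=np.array(P);print(P.round(1),P.mean(0))
for a,b in((0,1),(1,2),(2,3),(3,0)): print(np.linalg.norm(P[a]-P[b]).round(1))
ax=(P[0]+P[1]-P[2]-P[3])[:2];yaw=np.arctan2(ax[1],ax[0]);print("yaw",np.degrees(yaw))
m=P.mean(0);print(rows([m[0],m[1],160],yaw+np.pi/2),rows([m[0],m[1],97],yaw+np.pi/2))
```

```text
[[ 578.8 -156.7  126. ]
 [ 576.  -188.7  126. ]
 [ 489.9 -181.   126. ]
 [ 492.  -148.4  126. ]] [ 534.19146411 -168.68363341  126.        ]
32.1
86.5
32.7
87.2
yaw -5.27650291299378
([0.0178, -0.007, 0.1421, 0.0009, -0.0018, 0.0585], 'dyaw -5.3 q6 1.18 clk 3.67') ([0.0175, -0.0072, 0.2681, 0.0009, -0.0018, 0.0585], 'dyaw -5.3 q6 1.18 clk 3.67')
```

```bash
python3 -m handwheel '[0.018,-0.007,0.12,0,0,0.0585, 0.018,-0.007,0.14,0,0,0.0585, 0.018,-0.007,0.21,0,0,0.0585, 0.018,-0.007,0.266,0,0,0.0585, 0.018,-0.007,0.266,0,0,0.0585]' 1 && python3 -m handwheel '[0,0,0,0,0,0, 0,0,0,0,0,0, 0,0,0,0,0,0, 0,0,0,0,0,0, 0,0,0,0,0,0]' 0 70
```

```text
clock: 4.3
eef_pos: [532.2, -167.3, 95.8]
eef_rot: [-3.138, 0.142, 0.004]
force: [0.6, 0.3, 0.0]
grip_width: 85.3
clock: 4.92
eef_pos: [534.9, -167.8, 98.2]
eef_rot: [3.137, -0.143, 0.006]
force: [0.2, -0.1, 6.2]
grip_width: 0.2
```

Fingers shut fully without catching the block; look before going on.

Run:
```python
from h import *
st=read_state();print(st["grip_width"],st["eef_pos"],Rn.from_rotvec(st["eef_rot"]).as_matrix().round(2))
s=snapshot("wrist");S=snapshot("scene");D=snapshot("side")
a=S["pixels"][170:290,140:300];b=D["pixels"][110:220,210:340]
f=lambda x:cv2.resize(x,(400,300),interpolation=3)
cv2.imwrite("pics/m.png",np.vstack([np.hstack([f(a),f(b)]),np.hstack([f(s["pixels"]),f(s["pixels"][80:300,120:400])])]))
```

```text
0.24865950450065027 [ 534.88454763 -167.77282841   98.18294674] [[ 1.   -0.09  0.  ]
 [-0.09 -1.   -0.  ]
 [ 0.    0.   -1.  ]]
```

View pics/m.png

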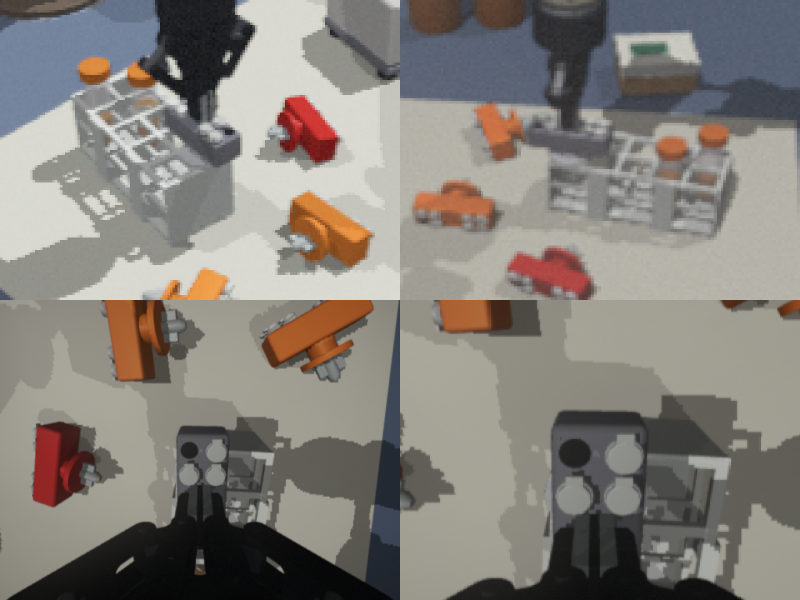

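The shut fingers stand on the free middle of the block's top instead of around it (tips at about scene px 220,217 and side px 265,156). Nothing has moved. I'll triangulate the actual tip height.

Run:
```python
from h import *
S=snapshot("scene");D=snapshot("side");cs,cd=cam(S),cam(D)
for z in(98,112,126,140): print(z,proj(cs,[535,-168,z]).round(1),proj(cd,[535,-168,z]).round(1))
P=[c[0]@np.c_[c[1],c[2]] for c in(cs,cd)]
X=cv2.triangulatePoints(P[0],P[1],np.array([[220.],[217.]]),np.array([[265.],[156.]]));print("tip",(X[:3]/X[3]).ravel())
f=lambda x:cv2.resize(x,(400,560),interpolation=3)
cv2.imwrite("pics/m2.png",np.hstack([f(S["pixels"][180:264,195:255]),f(D["pixels"][120:204,235:295])]))
# rack top corners test by wrist image: rack 82 wide
```

```text
98 [221.  226.2] [264.1 163.2]
112 [220.7 221.9] [264.1 159.9]
126 [220.5 217.5] [264.1 156.6]
140 [220.2 213.1] [264.1 153.3]
tip [ 532.98853867 -168.78030196  127.58606682]
```

View pics/m2.png

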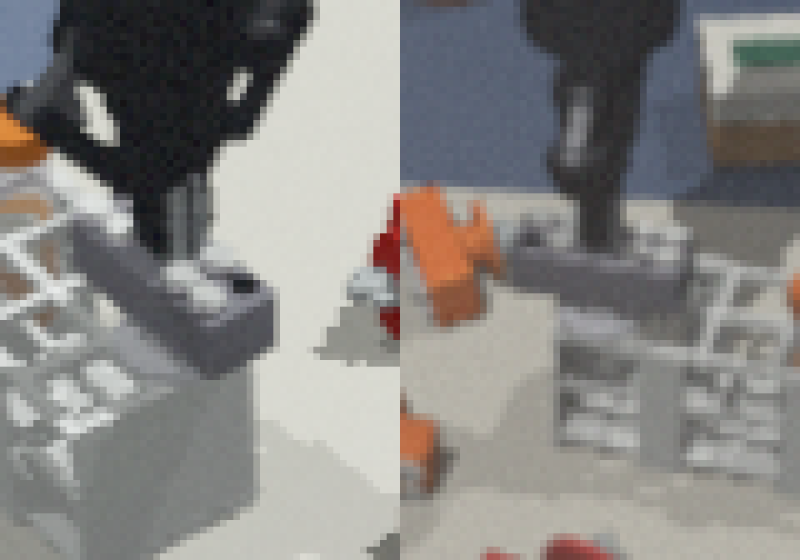

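Both cameras put the shut tips at about z = 127, on the block's top, while the state says TCP z = 98. The force and contact agree with that, so the fingers really end about 28 mm higher than reported. I'll use this offset from here: open, go 27 mm lower and regrip, watching the force.

```bash
python3 -m handwheel '[0,0,-0.02,0,0,0, 0,0,-0.02,0,0,0, 0,0,-0.02,0,0,0, 0,0,-0.02,0,0,0, 0,0,-0.02,0,0,0]' 1; python3 -m handwheel '[0,0,0.03,0,0,0, 0,0,0.05,0,0,0, 0,0,0.074,0,0,0, 0,0,0.074,0,0,0]' 1 && python3 -m handwheel '[0,0,0,0,0,0, 0,0,0,0,0,0, 0,0,0,0,0,0, 0,0,0,0,0,0]' 0 70
```

```text
clock: 5.8
eef_pos: [532.8, -167.2, 105.6]
eef_rot: [-3.138, 0.144, 0.001]
force: [0.5, -0.4, 1.1]
grip_width: 85.1
clock: 6.3
eef_pos: [531.6, -166.7, 67.1]
eef_rot: [-3.137, 0.143, 0.005]
force: [-0.4, 0.7, 0.7]
grip_width: 85.5
clock: 6.8
eef_pos: [534.0, -167.6, 69.9]
eef_rot: [3.138, -0.143, 0.003]
force: [-0.1, -0.5, 2.7]
grip_width: 32.7
```

Gripped at 32.7 mm. Lift, then move toward the mixer.

```bash
python3 -m handwheel '[0,0,-0.05,0,0,0, 0,0,-0.15,0,0,0, 0,0,-0.27,0,0,0, 0,0,-0.3,0,0,0, 0,0,-0.3,0,0,0]' 0 70 && python3 -c "
from h import *
print(rows([480,95,215]))"
```

```text
clock: 7.42
eef_pos: [533.3, -167.3, 219.3]
eef_rot: [3.138, -0.143, 0.002]
force: [-0.5, 0.8, -2.5]
grip_width: 33.0
([-0.1539, -0.5126, 0.0083, 0.0002, -0.0007, 0.0], 'dyaw 0.0 q6 1.28 clk 7.42')
```

```bash
python3 -m handwheel '[-0.04,-0.12,0,0,0,0, -0.08,-0.24,0,0,0,0, -0.12,-0.36,0,0,0,0, -0.15,-0.5,0,0,0,0, -0.15,-0.5,0,0,0,0]' && python3 -m handwheel '[0,0,0,0,0,0]' &&  python3 - <<'E'
from h import *
st=read_state();s=snapshot("wrist");c=cam(s,st);np.savez("w3.npz",K=c[0],R=c[1],t=c[2],p=st["eef_pos"],r=st["eef_rot"]);print(st["q"])
cv2.imwrite("pics/w3.png",cv2.resize(s["pixels"],(800,600),interpolation=3))
for th in("hub_mouth","mixer"):
  for r in masks_of(th,s)[:2]: v,u=np.nonzero(r["pixels"]);print(th,r["conf"],u.mean(),v.mean(),onplane(c,u.mean(),v.mean(),150),cv2.minAreaRect(cv2.findNonZero(r["pixels"].astype(np.uint8))))
E
```

```text
clock: 8.05
eef_pos: [477.7, 91.6, 215.4]
eef_rot: [-3.139, 0.136, 0.011]
force: [-0.4, -0.9, -3.2]
grip_width: 32.8
clock: 8.18
eef_pos: [479.4, 88.8, 216.5]
eef_rot: [3.137, -0.14, -0.007]
force: [0.7, -0.6, -2.3]
grip_width: 33.2
[ 9.42711271e-02  2.99581043e-02  1.93166180e+00 -7.74917625e-04
  1.18471657e+00  1.75445317e+00]
hub_mouth 0.56 103.7109375 200.07404891304347 [486.47925798 215.25393284 150.        ] ((104.10000610351562, 200.6999969482422), (56.79612731933594, 63.95154571533203), 63.43495178222656)
hub_mouth 0.24 255.56553178668273 257.74894546550166 [420.9190417   94.58191476 150.        ] ((255.5, 261.4999694824219), (80.99998474121094, 178.99996948242188), 0.0)
mixer 0.88 130.53260688274864 179.34224717851782 [502.1014968  189.17443104 150.        ] ((125.98838806152344, 182.8587646484375), (144.14230346679688, 146.54202270507812), 6.088528156280518)
mixer 0.24 103.4760488932937 200.0806078625702 [486.4910225  215.44933338 150.        ] ((104.10001373291016, 200.70001220703125), (57.6905517578125, 64.8459701538086), 63.43495178222656)
```

View pics/w3.png

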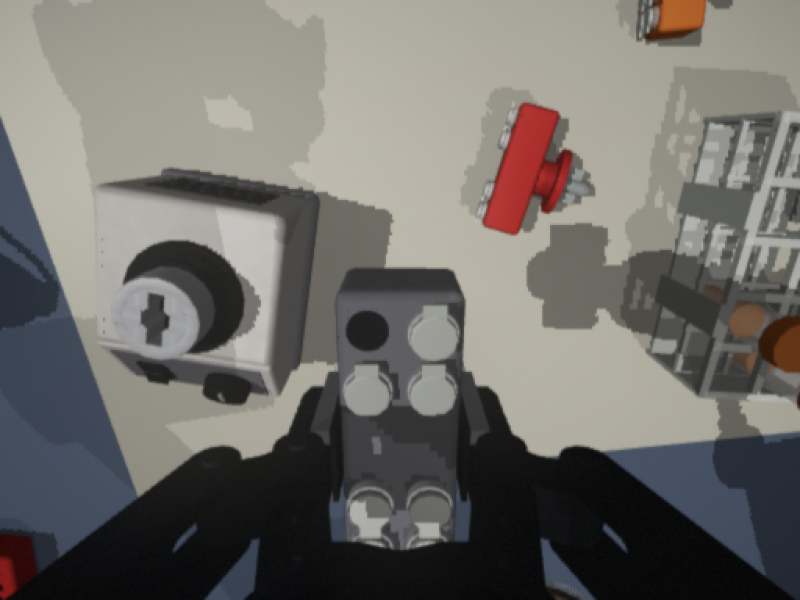

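Wrist view: hub top disc centred at about (156,318) in the 800-px picture, diameter about 88 px; slot from (156,293) to (153,346), nearly in line with the held head. The disc and slot sizes again imply the camera is about 25 mm higher than the state says.

Run:
```python
from h import *
d=np.load("w3.npz");c=(d["K"],d["R"],d["t"])
for b in(0,26):
    f=lambda u,v:onplane(c,u*.64,v*.64,150-b)
    A,B,C=f(156,293),f(153,346),f(156,318.5);s=A-B
    print(b,C,"slot len",np.linalg.norm(s),"yaw",np.degrees(np.arctan2(s[1],s[0])),"diam",np.linalg.norm(f(112,318)-f(200,318)))
    X=Rn.from_rotvec(d["r"]).as_matrix()[:,0]
    print(rows(C-110*X+[0,0,218-C[2]]))
```

```text
0 [483.489486   219.29003497 150.        ] slot len 30.959087738885152 yaw -17.349798657232537 diam 46.87345887369393
([-0.2394, -0.2628, -0.0011, 0.0007, 0.0012, -0.0], 'dyaw 0.0 q6 1.75 clk 8.32')
26 [474.95581444 234.31725939 124.        ] slot len 34.36012457711414 yaw -17.349798657232498 diam 52.022782449026984
([-0.2592, -0.2912, -0.0011, 0.0007, 0.0012, -0.0], 'dyaw 0.0 q6 1.75 clk 8.32')
```

Assuming no camera height error, the sizes come out right (31.0 and 46.9 mm against 30 and 48). So the camera height is fine and only the fingertips are offset from the TCP. Slot yaw is about −17°. Turn the head to that and look at the hub from directly behind it.

Run:
```python
from h import *
y=np.radians(-17);X=np.array([np.cos(y),np.sin(y),0])
print(rows(np.array([484,219,214])-110*X,y+np.pi/2))
```

```text
([-0.2338, -0.3077, 0.0078, 0.0008, 0.0011, 0.1297], 'dyaw -11.7 q6 1.75 clk 8.32')
```

```bash
python3 -m handwheel '[-0.08,-0.1,0,0,0,0.05, -0.16,-0.2,0,0,0,0.1, -0.234,-0.308,0.006,0,0,0.13, -0.234,-0.308,0.006,0,0,0.13, -0.234,-0.308,0.006,0,0,0.13]' && python3 -m handwheel '[0,0,0,0,0,0]' &&  python3 - <<'E'
from h import *
st=read_state();s=snapshot("wrist");c=cam(s,st);np.savez("w4.npz",K=c[0],R=c[1],t=c[2],p=st["eef_pos"],r=st["eef_rot"])
cv2.imwrite("pics/w4.png",cv2.resize(s["pixels"][60:360,120:400],None,fx=2.0,fy=2.0,interpolation=3)) 
for r in masks_of("hub_mouth",s)[:2]: v,u=np.nonzero(r["pixels"]);print(r["conf"],u.mean(),v.mean())
E
```

```text
clock: 8.95
eef_pos: [379.3, 251.7, 215.9]
eef_rot: [3.106, -0.462, 0.001]
force: [0.2, -0.3, -1.7]
grip_width: 33.1
clock: 9.07
eef_pos: [379.9, 251.1, 216.0]
eef_rot: [3.106, -0.466, 0.001]
force: [-0.1, -0.2, -2.8]
grip_width: 33.4
0.98 255.22095123419626 51.9578567128236
```

View pics/w4.png

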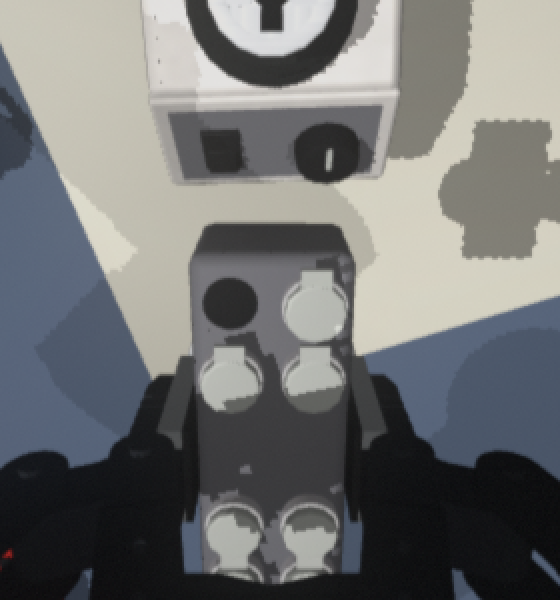

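The crop cut off the hub, but it shows the held head straight in the jaws, with its front top edge at about row 189 (full picture), columns 215–297. Recrop the saved frame around the hub.

Run:
```python
from h import *
st=read_state();s=snapshot("wrist");d=np.load("w4.npz");c=(d["K"],d["R"],d["t"])
im=s["pixels"];cv2.imwrite("pics/w4c.png",cv2.resize(im[0:110,190:330],None,fx=5,fy=5,interpolation=3))
z=d["p"][2]+56
R=Rn.from_rotvec(d["r"])
for u,v in((215,191),(297.5,191),(256,189),(256,186)): print((R.inv().apply(onplane(c,u,v,z)-d["p"])).round(1))
```

```text
[ 43.7 -17.  -56. ]
[ 43.7  15.8 -56. ]
[ 44.5  -0.7 -56. ]
[ 45.8  -0.7 -56. ]
```

View pics/w4c.png

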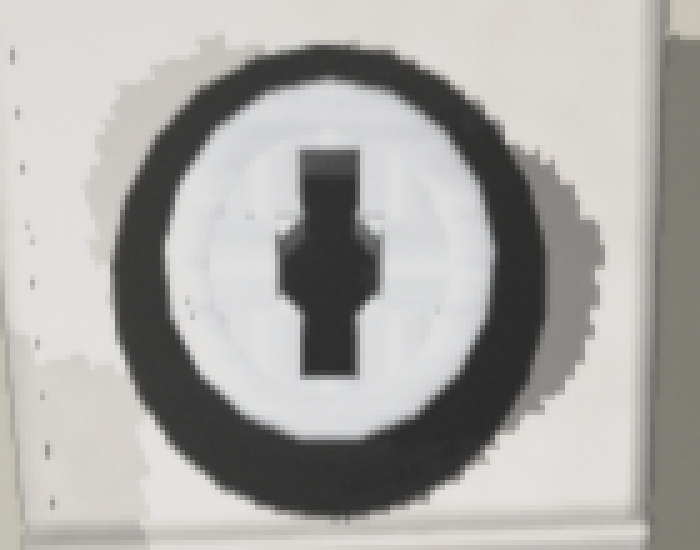

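Wrist crop: the hub slot runs vertically in the picture from (330,150) to (329,378), hole centre at column 330 and disc from 167 to 495. So it is in line with the head's x axis and centred on the tool.

Run:
```python
from h import *
d=np.load("w4.npz");c=(d["K"],d["R"],d["t"])
f=lambda u,v,z=150:onplane(c,190+u/5,v/5,z)
for z in (150,145):
    A,B=f(330,150.,z),f(329,378.,z);C=(A+B)/2;s=A-B
    print(z,C,np.linalg.norm(s),np.degrees(np.arctan2(s[1],s[0])),"disc",np.linalg.norm(f(167,262,z)-f(495,262,z)),np.linalg.norm(f(331,80,z)-f(331,440,z)),(f(331,80,z)+f(331,440,z))/2)
R=Rn.from_rotvec(d["r"]).as_matrix();print("tool yaw",np.degrees(np.arctan2(R[1,0],R[0,0])))
A,B=f(330,150.),f(329,378.);C=(A+B)/2;s=A-B;y=np.arctan2(s[1],s[0])
print(rows([C[0],C[1],216],y+np.pi/2))
```

```text
150 [482.72399204 220.05110791 150.        ] 29.767122911281618 -17.333740182794813 disc 46.79365077910576 46.961790368630666 [482.70319052 219.83186608 150.        ]
145 [483.25483253 219.87771632 145.        ] 30.396219394123495 -17.333740182794813 disc 47.782584819261494 47.95427786018012 [483.2335914  219.65384104 145.        ]
tool yaw -17.08068835023368
([0.2154, -0.0007, 0.0, 0.0001, -0.0001, 0.0028], 'dyaw -0.2 q6 2.36 clk 9.22')
```

```bash
python3 -m handwheel '[0.1,0,0,0,0,0, 0.216,0,0,0,0,0.002, 0.216,0,0,0,0,0.002, 0.216,0,0.04,0,0,0.002, 0.216,0,0.085,0,0,0.002]' && python3 -m handwheel '[0,0,0,0,0,0]' && python3 -c "
from h import *
print(rows([483,220,160],np.radians(-17.2)+np.pi/2),read_state()['force'])"
```

```text
clock: 9.85
eef_pos: [482.2, 220.6, 173.3]
eef_rot: [-3.106, 0.47, -0.0]
force: [0.1, 0.9, -2.1]
grip_width: 32.9
clock: 9.98
eef_pos: [479.6, 219.9, 171.3]
eef_rot: [3.104, -0.468, -0.008]
force: [-1.4, -0.5, -1.7]
grip_width: 32.8
([0.0066, -0.0022, 0.0225, 0.0022, 0.0031, 0.0004], 'dyaw -0.0 q6 2.22 clk 9.97') [-1.40143405 -0.53312786 -1.74212339]
```

```bash
python3 -m handwheel '[0,0,0.012,0,0,0, 0,0,0.024,0,0,0, 0,0,0.03,0,0,0, 0,0,0.03,0,0,0]' && python3 -m handwheel '[0,0,0.008,0,0,0, 0,0,0.016,0,0,0, 0,0,0.016,0,0,0]'
```

```text
clock: 10.48
eef_pos: [482.0, 221.1, 158.4]
eef_rot: [3.107, -0.467, -0.0]
force: [0.4, -1.1, -2.5]
grip_width: 33.0
clock: 10.85
eef_pos: [481.8, 220.9, 149.9]
eef_rot: [3.106, -0.467, -0.001]
force: [0.1, -0.4, -2.9]
grip_width: 32.5
```

No contact, so the nose is in the hole and the keys are at the face. Continue slowly.

```bash
python3 -m handwheel '[0,0,0.006,0,0,0, 0,0,0.012,0,0,0, 0,0,0.012,0,0,0]' && python3 -m handwheel '[0,0,0.005,0,0,0, 0,0,0.01,0,0,0, 0,0,0.01,0,0,0]'
```

```text
clock: 11.22
eef_pos: [481.9, 221.0, 144.1]
eef_rot: [3.106, -0.467, -0.001]
force: [0.6, -0.5, -2.0]
grip_width: 32.8
clock: 11.6
eef_pos: [482.2, 221.1, 139.8]
eef_rot: [3.107, -0.468, 0.0]
force: [-1.8, -1.5, 1.1]
grip_width: 32.7
```

Contact starts at TCP z ≈ 140, which is the expected home height. Now press.

```bash
python3 -m handwheel '[0,0,0.004,0,0,0, 0,0,0.006,0,0,0, 0,0,0.006,0,0,0]' && python3 -m handwheel '[0,0,0.004,0,0,0, 0,0,0.008,0,0,0, 0,0,0.008,0,0,0, 0,0,0.008,0,0,0]'
```

```text
clock: 11.98
eef_pos: [482.3, 221.1, 137.5]
eef_rot: [3.107, -0.467, 0.0]
force: [-3.1, -1.8, 6.6]
grip_width: 33.0
clock: 12.48
eef_pos: [482.3, 221.1, 134.1]
eef_rot: [3.107, -0.467, 0.0]
force: [-3.6, -3.2, 8.5]
grip_width: 32.5
```

```bash
python3 -m handwheel '[-0.001,0.002,0.002,0,0,0, -0.001,0.002,0.0025,0,0,0, -0.001,0.002,0.0025,0,0,0, -0.001,0.002,0.0025,0,0,0]'
python3 - <<'E'
from h import *
print(read_state()["wrist_torque"])
S=snapshot("scene");D=snapshot("side")
f=lambda x:cv2.resize(x,(400,500),interpolation=3)
cv2.imwrite("pics/e.png",np.hstack([f(S["pixels"][110:210,260:340]),f(D["pixels"][200:300,225:305])]))
E
```

```text
clock: 12.98
eef_pos: [482.3, 221.1, 133.4]
eef_rot: [-3.105, 0.467, -0.003]
force: [-3.4, -0.8, 8.9]
grip_width: 33.0
[-0.23132118  0.48965054  0.03284835]
```

View pics/e.png

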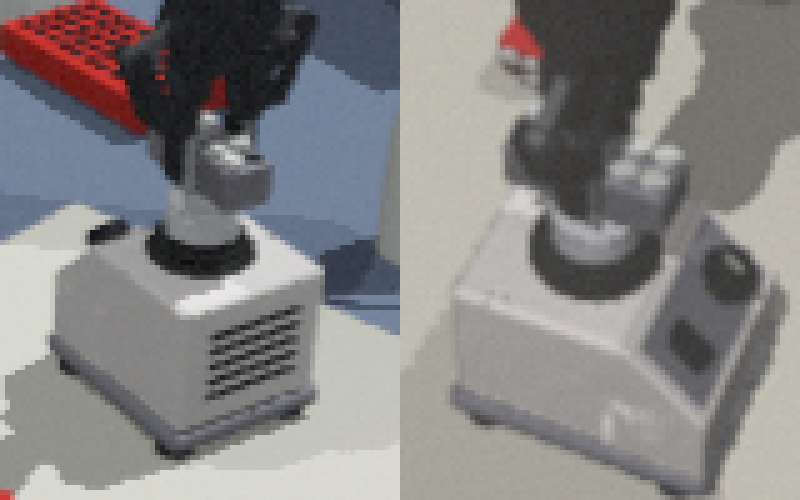

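The picture shows the head upright with its collar flush on the sunken hub. Force and travel agree: about 11 N on the hub and about 6.6 mm down. Hand in.

```bash
python3 -c "
from h import *
s=read_state();print(s['force'],s['eef_pos'],s['grip_width'],abs(s['dq']).max());print(robot.finish_job())"
```

```text
[-2.39426371 -0.55982981  9.82537449] [482.30064663 221.10427722 133.33471313] 32.69872962463631 0.00191760534704981
the job is handed in; nothing more can be done
None
```

I lifted the head out of the rack, turned it about 12° to line up with the hub slot, lowered the keyed stem home, and kept it gripped and pressed down. The job was handed in at about 13 s; no verdict was reported.

**Last checks:**
- **Seating:** contact began at the expected home height, at a reported TCP z of about 140. Keys standing on the face would have touched about 14 mm higher. The scene and side pictures show the head upright with its collar on the hub.
- **Press:** the hub sank about 6.6 of its 8 mm. The load on it was about 11–12 N, which agrees with that travel.
- **Grip and rest:** the fingers are closed at 32.7 mm on the block, with the grip set to 70 N, and the arm is at rest.
- **Other objects:** I saw nothing touch the tubes, wash bottle or slide box, but I did not measure their positions again at the end.

**What failed or disagreed:**
- **First grasp missed:** the fingers shut on top of the block, pressing on it with about 6 N. Both cameras put the real fingertips about 28 mm higher than the reported TCP. I went 27 mm lower and regripped.
- **Grasp point:** if it is taken as 19 mm behind the reported TCP, it is about 23 mm from the block's centre, within the 32 mm limit.
- **Sideways force:** 2–3 N remains at the end, probably the stem leaning on the wall of the hole.
- **Image sizes:** sizes measured in the wrist pictures came out up to about 6% small. This did not affect the fit.

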